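# Kit the ship model's deck fittings

### The job

Gather the ship model's four deck fittings - the capstan, the square skylight, the oblong cabin and the boat on its stand - into the kit tray, each standing upright in the pocket cut to its own outline and sitting flat on that pocket's floor. The empty thread spool and the plain sanding block look alike but do not belong: leave them where they are.

Things in the scene. Friction and masses are not known exactly. Their poses are not given: they have to be found in the camera images.
- capstan_c (a point): Capstan of the ship model: pale turned wooden winch drum, 50 mm high; round foot 38 mm across (lowest 7 mm), slender waist 26 to 30 mm across, round head 34 mm across from 32 to 46 mm up with eight dark bar holes round its side and a small brass disc on top. Point: its middle, 25 mm above its underside; z up; it starts upright.
- skylight_c (a point): Deck skylight: square wooden house, 40 x 40 mm, 50 mm high; upright sides to 42 mm, then a low dark gabled roof with glass panes, its ridge along x. Point: its middle, 25 mm above its underside; z up; it starts upright.
- cabin_c (a point): Deck cabin: oblong pale wooden house, 84 mm along x, 36 mm along y, 50 mm high (upright sides to 44 mm, then a slightly smaller dark roof), four small dark windows on each long side. Same both ways round. Point: its middle, 25 mm above its underside; z up; it starts upright.
- boat_c (a point): Ship's boat fixed on its stand, 50 mm high in all. Stand: dark board 9 mm thick, pointed at both ends, 82 mm along x, 38 along y. Pale hull, pointed at both ends, sides upright from 25 to 50 mm up, 74 mm along x, 34 along y (sides straight over the middle 40 mm); dark inside, three seats. Same both ways round. Point: its middle, 25 mm above its underside; z up; it starts upright.
- pocket_round_floor (a point): Pocket, round, 54 mm across, 7 mm deep, in the middle of a pale board (116 mm along x, 92 mm along y), one of four shuffled two by two (118 mm apart along x, 94 along y) in the fixed dark-rimmed kit tray (252 x 204 mm, rim 22 mm above the table). Point: middle of its grey floor, 13 mm above the table; z up.
- pocket_square_floor (a point): Pocket, square, 56 x 56 mm, sides along x and y, 7 mm deep, in the middle of a pale board (116 mm along x, 92 mm along y), one of four shuffled two by two (118 mm apart along x, 94 along y) in the fixed dark-rimmed kit tray (252 x 204 mm, rim 22 mm above the table). Point: middle of its grey floor, 13 mm above the table; z up.
- pocket_oblong_floor (a point): Pocket, oblong, 100 mm along x and 52 mm along y, 7 mm deep, in the middle of a pale board (116 mm along x, 92 mm along y), one of four shuffled two by two (118 mm apart along x, 94 along y) in the fixed dark-rimmed kit tray (252 x 204 mm, rim 22 mm above the table). Point: middle of its grey floor, 13 mm above the table; z up.
- pocket_boat_floor (a point): Pocket, boat-shaped, 54 mm wide along y and 98 mm long along x, narrowing to both ends, 7 mm deep, in the middle of a pale board (116 mm along x, 92 mm along y), one of four shuffled two by two (118 mm apart along x, 94 along y) in the fixed dark-rimmed kit tray (252 x 204 mm, rim 22 mm above the table). Point: middle of its grey floor, 13 mm above the table; z up.
- spool_c (a point): Empty thread spool, to be left alone: pale turned wood, two equal flat flanges 44 mm across with a 20 mm core between, 44 mm high, small dark hole on top. This point is at its middle, 22 mm up.
- sanding_block_c (a point): Sanding block, to be left alone: plain wooden block with a cork sole, 92 mm along x, 46 mm along y, 36 mm high. This point is at its middle, 18 mm up. (Also on the table, outside the work: a glue bottle by the robot's left side, a paint tin and a brush beyond 0.78 m ahead.)
Things that resemble listed ones, but are neither listed nor needed, are in the scene too. What is shaped like the part that bears boat_c but blue is not meant.

How it is judged:
At the end, for the whole second after the job is handed in: Each fitting rests in its own pocket: upright within 0.1 rad, its middle 21 to 28.5 mm above the pocket floor and within 16 mm sideways of the pocket middle, at rest; cabin and boat along their pockets within 0.4 rad. Spool and sanding block are within 20 mm of where they were (horizontal distance between capstan_c and pocket_round_floor below 0.016 m and z of capstan_c in the frame of pocket_round_floor between 0.021 and 0.0285 m and angle between each of capstan_c, skylight_c, cabin_c, boat_c's own z axis and vertical below 0.1 rad and linear speed of each of capstan, skylight, cabin, boat below 0.02 m/s and horizontal distance between skylight_c and pocket_square_floor below 0.016 m and z of skylight_c in the frame of pocket_square_floor between 0.021 and 0.0285 m and horizontal distance between cabin_c and pocket_oblong_floor below 0.016 m and z of cabin_c in the frame of pocket_oblong_floor between 0.021 and 0.0285 m and angle between the x axis of cabin_c and the x axis of pocket_oblong_floor, either way round below 0.4 rad and horizontal distance between boat_c and pocket_boat_floor below 0.016 m and z of boat_c in the frame of pocket_boat_floor between 0.021 and 0.0285 m and angle between the x axis of boat_c and the x axis of pocket_boat_floor, either way round below 0.4 rad and distance of each of spool_c, sanding_block_c from where it was at the start of the episode below 0.02 m); the robot touches nothing.
It fails at once if the thread spool is shifted by more than 20 mm (distance of spool_c from where it was at the start of the episode above 0.02 m).
It fails at once if the sanding block is shifted by more than 20 mm (distance of sanding_block_c from where it was at the start of the episode above 0.02 m).
It also fails if it takes over 120 s, if anything falls off the work surface, if the arm or the gripper's body presses on something with over 40 N, if the wrist force passes 120 N, or if a joint passes its speed limit or range.

### The arm

A 6-joint arm with a two-finger parallel gripper is mounted at the origin on the work surface. World frame = base frame: x ahead of the robot, y to its left, z up, the work surface at z = 0. Lengths are in m, angles in rad, forces in N, time in s.
With the tool pointing down it reaches from about 0.35 to 0.875 m from the base axis. Payload 15.5 kg.
Tool frame: the origin (TCP) lies at the very end of the fingers, on their centre line; the grasp point (between the pads) lies 19 mm behind it (manip.hold_point_z is the distance from the TCP to the grasp point, in m); z points along the fingers, x is the direction in which the jaws open and shut, and the axes are right-handed (so a half turn about z gives the same grasp; the last joint's range is limited). The gripper opens to 85 mm and grips with 20 to 120 N. Pads are 22 mm wide; open, the fingers measure 114 mm over their backs; the gripper's body (76 mm by 85 mm) begins 54 mm behind the grasp point. The pads swing forward as they close: fully open they stand 13 mm farther back than shut.
Start: joints at [-1.212, 0.494, 1.345, -0, 1.302, -0.096], TCP at [0.275, -0.561, 0.231] pointing down, gripper open.
Joint ranges: [-2.91, 2.91], [-0.82, 2.16], [0.22, 2.67], [-1.22, 4.37], [0.12, 2.79], [-3.08, 3.08]. Speed limits (rad/s): [1.89, 1.89, 2.57, 3.01, 3.01, 3.01].

### API

Orientations are given as a rotation vector (axis times angle).
In Python, from bench import manip gives the robot as it stands.
- The arm moves only by the tool play_rows, never from a script. Its argument "series" is a list of rows, each an object with "travel": the shift along the tool's x, y, z scaled (see below), a list of three; "spin": the turn about the tool's z scaled (see below). In form: [{"travel": [tx, ty, tz], "spin": spin}, ...]. A call has 1 to 5 rows; each row is the pose to reach, as a shift and turn from the pose measured when the call began, along the tool's axes at that moment, turning the shorter way round; what a row does not reach only later rows make up. The controller multiplies each number of a shift by 0.6 m and each number of a turn by pi rad. A row lasts 1/8 s, in which the tool goes at most 62.5 mm and 10.7 degrees, less where a joint would pass 70% of its speed; a pose out of reach is approached as far as the arm can. A call with a number of a shift or a turn outside -1 to 1 is refused whole. A call with a gripper value outside its range is refused whole. "hand" is the opening, from -1 (shut) to 1 (fully open), set as the call begins (left out, the last holds). The fingers move at their own pace and stop on an object; "force" is the grip in N (left out, the last holds). Time passes only in rows, so rows that repeat a pose let the fingers close. It gives the time, the measured TCP pose, the force and the opening at its end, in the units of the state.
- manip.get_state(): the state, without advancing time (a new reading comes with each control period).
- manip.grab_frame(name): name is "scene" or "top" or "wrist"; returns a dict with "image" (384x512x3 uint8, blue, green, red), "fx", "fy", "cx", "cy" (pixels), "k1" (the pictures are not rectified: a ray, as slopes to the right and down, at radius r is drawn at 1 + k1 r^2 times it, then the intrinsics apply), "rvec" (rotation vector, rad) and "tvec" (3), from world to camera coordinates, as OpenCV has them. Camera axes: x right, y down, z forward; pixel columns grow to the right and rows downward; lengths in m; the calibration is good to about 2 mm. A picture is of the moment at which its call begins. There is no depth.
- manip.hand_in(): hands the job in, once; it reports no verdict.
The state is a dict: "clock": time; "joints": joint angles; "joint_velocities": joint speeds; "effort": joint torques, N m; "ee_pos": TCP position; "ee_rot": TCP orientation; "ft_force": force on the tool from outside, world axes, zero at the start; "wrist_torque": the same for the moment, N m; "gripper_width": finger opening in m.
Only numpy, scipy, OpenCV 4.12 (cv2) and the standard library are available. Lean on these libraries where they do the work, as an engineer would, in place of code of your own. Each camera call takes 0.05 s, during which the arm holds its last target.

## Working session

There is one attempt and no reset: what is moved stays moved. The work goes in short steps, Python scripts to look and compute and a tool call to move; the robot and the scene stay as the last step left them, time stands still between calls to the robot, and variables do not carry over. Pictures are saved under pics/ and viewed, and the job is handed in when it is done.

Besides the shell and the picture viewer there is one more tool, called after "Emit:" as name(argument=value, ...) on one line, values as JSON. play_rows: Moves the arm, as the interface text tells. Its arguments: {"type":"object","properties":{"series":{"type":"array"},"hand":{"type":"number"},"force":{"type":"number"}},"required":["series"]}

```bash
ls; mkdir -p pics; python3 - <<'E'
from bench import manip
import cv2,json
s=manip.get_state(); print({k:s[k] for k in('clock','joints','ee_pos','ee_rot','gripper_width')}, manip.hold_point_z)
for n in("scene","top"):
    f=manip.grab_frame(n); cv2.imwrite(f"pics/{n}0.png",f["image"]); print(n,{k:f[k] for k in f if k!='image'})
E
```

```text
pics
{'clock': 0.0, 'joints': array([-1.21149826e+00,  4.94154522e-01,  1.34613049e+00,  9.03131575e-06,
        1.30248022e+00, -9.54731939e-02]), 'ee_pos': array([ 0.27443178, -0.56113495,  0.23071828]), 'ee_rot': array([-2.66442892e+00,  1.66309915e+00,  1.45375330e-03]), 'gripper_width': 0.0851491157228044} 0.0187
scene {'fx': 441.7083815892102, 'fy': 441.7083815892102, 'cx': 258.5008417516589, 'cy': 189.67415922499015, 'k1': -0.0803705753886258, 'rvec': array([ 2.50965912,  0.81776006, -0.23829253]), 'tvec': array([-0.45606012, -0.27879325,  1.35047288])}
top {'fx': 441.77337167584574, 'fy': 441.77337167584574, 'cx': 255.5781857698278, 'cy': 190.71288777159134, 'k1': 0.060619710965982294, 'rvec': array([ 2.18880956, -2.16771056,  0.09764539]), 'tvec': array([-0.00975725,  0.58862103,  1.04673972])}
```

View pics/scene0.png

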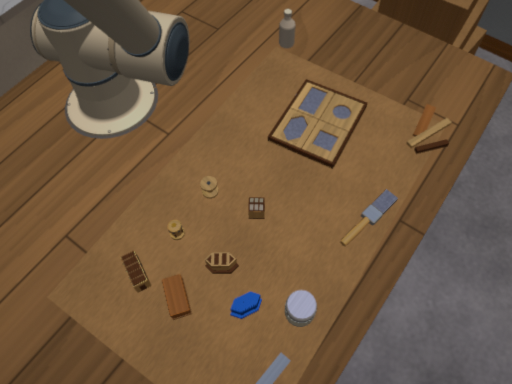

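View pics/top0.png

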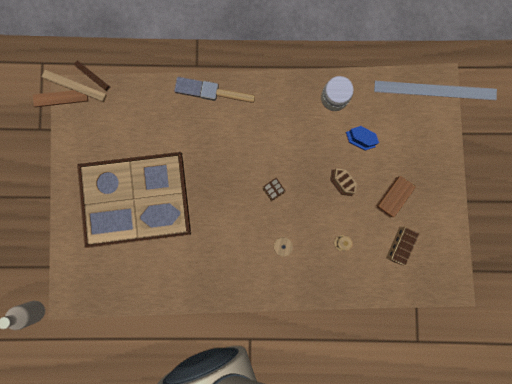

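```bash
cat > h.py <<'E'
import numpy as np,cv2
from bench import manip
def grab(n,save=None):
    f=manip.grab_frame(n); f['R']=cv2.Rodrigues(np.array(f['rvec'],float))[0]; f['t']=np.array(f['tvec'],float)
    if save: cv2.imwrite('pics/'+save+'.png',f['image'])
    return f
def ray(f,uv):
    K=np.array([[f['fx'],0,f['cx']],[0,f['fy'],f['cy']],[0,0,1.]])
    uv=np.array(uv,float).reshape(-1,1,2)
    s=cv2.undistortPoints(uv,K,np.array([f['k1'],0,0,0,0.])).reshape(-1,2)
    d=np.c_[s,np.ones(len(s))]@f['R']; c=-f['R'].T@f['t']
    return c,d
def plane(f,uv,z):
    c,d=ray(f,uv); return c+d*((z-c[2])/d[:,2])[:,None]
def proj(f,P):
    K=np.array([[f['fx'],0,f['cx']],[0,f['fy'],f['cy']],[0,0,1.]])
    return cv2.projectPoints(np.array(P,float).reshape(-1,1,3),np.array(f['rvec'],float),f['t'],K,np.array([f['k1'],0,0,0,0.]))[0].reshape(-1,2)
def crop(f,x0,x1,y0,y1,s,name):
    cv2.imwrite('pics/'+name+'.png',cv2.resize(f['image'][y0:y1,x0:x1],None,fx=s,fy=s,interpolation=cv2.INTER_CUBIC))
E
python3 - <<'E'
from h import *
f=grab('top'); crop(f,255,425,120,270,4.7,'topA'); crop(f,70,200,145,255,5.5,'topB')
g=grab('scene'); crop(g,115,275,165,325,3.7,'scA')
print('cam',-f['R'].T@f['t'])
for n,uv,z in [('cap',(343,243),.05),('spool',(283,247),.044),('sky',(274,189),.045),('boat',(345,182),.05),('cabin',(404,246),.05),('sand',(396,196),.036),('pr',(107,182),.013),('ps',(156,177),.013),('po',(111,221),.013),('pb',(160,215),.013)]: 
    p=plane(f,uv,z)[0]; print(n,p.round(3),np.hypot(*p[:2]).round(3))
w=grab('wrist','wrist0'); print({k:w[k] for k in('fx','k1')}, 'wcam',-w['R'].T@w['t'],w['R'].round(3))
E
```

```text
cam [ 0.49564132 -0.00158268  1.09387894]
cap [ 0.466 -0.21   0.05 ] 0.511
spool [ 0.455 -0.07   0.044] 0.46
sky [ 0.592 -0.048  0.045] 0.593
boat [ 0.609 -0.216  0.05 ] 0.646
cabin [ 0.461 -0.351  0.05 ] 0.579
sand [ 0.578 -0.34   0.036] 0.671
pr [0.608 0.359 0.013] 0.706
ps [0.621 0.241 0.013] 0.666
po [0.513 0.345 0.013] 0.618
pb [0.528 0.228 0.013] 0.575
{'fx': 286.61700746536275, 'k1': -0.07055418582277645} wcam [ 0.3472028  -0.52740387  0.37468709] [[ 0.439 -0.899 -0.001]
 [-0.853 -0.417  0.314]
 [-0.282 -0.137 -0.95 ]]
```

View pics/topA.png

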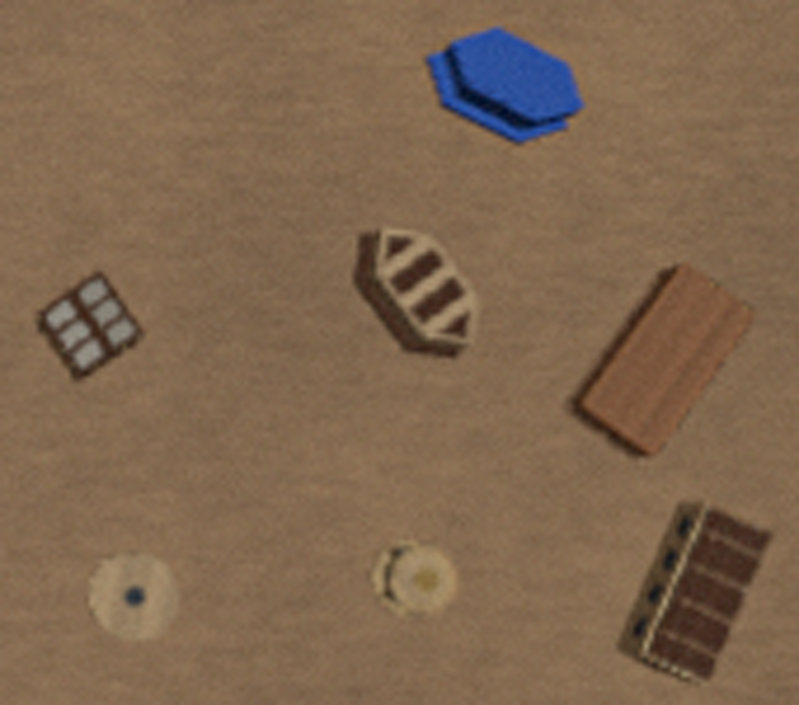

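View pics/topB.png

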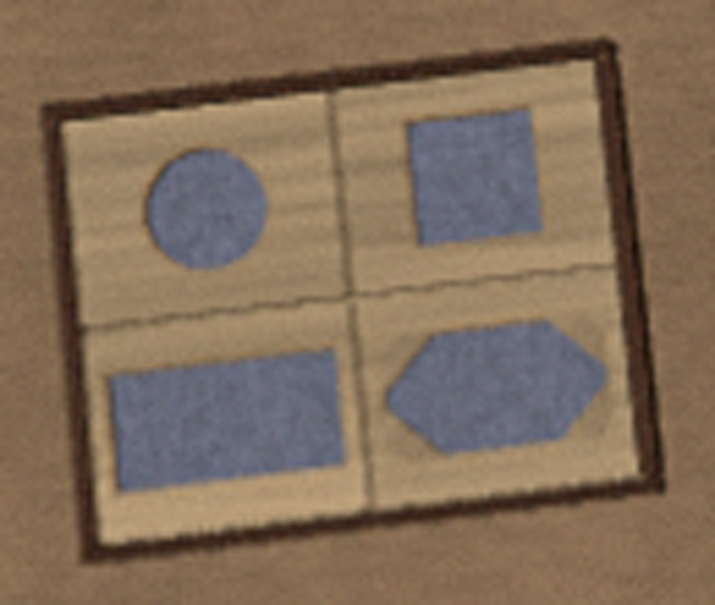

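View pics/wrist0.png

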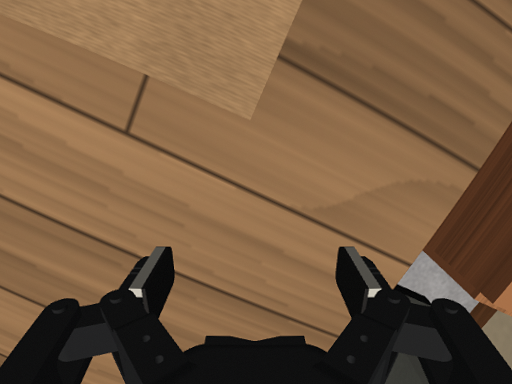

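View pics/scA.png

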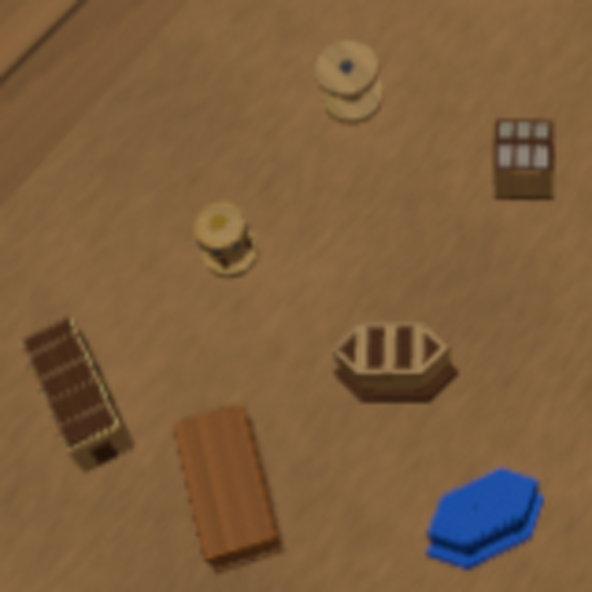

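```bash
python3 - <<'E'
from h import *
f=grab('top'); im=f['image']
hsv=cv2.cvtColor(im,cv2.COLOR_BGR2HSV)
# pockets
m=((hsv[...,0]>100)&(hsv[...,0]<135)&(hsv[...,1]>30)).astype(np.uint8)
m[:, :75]=0; m[:,195:]=0; m[:150]=0; m[250:]=0
cs,_=cv2.findContours(m,cv2.RETR_EXTERNAL,cv2.CHAIN_APPROX_NONE)
C={}
for c in cs:
    if cv2.contourArea(c)<100: continue
    P=plane(f,c.reshape(-1,2),.013)[:,:2].astype(np.float32)
    r=cv2.minAreaRect(P); M=cv2.moments(P.reshape(-1,1,2)); 
    print('pocket',np.round(cv2.boundingRect(c),1),np.round(r[0],4),np.round(r[1],4),round(r[2],1))
def pts(name,p,z):
    p=np.array(p,float); u=np.c_[(p[:,0]+.5)/4.7-.5+255,(p[:,1]+.5)/4.7-.5+120]
    P=plane(f,u,z)[:,:2].astype(np.float32); r=cv2.minAreaRect(P)
    print(name,P.mean(0).round(4),np.round(r[1],4),round(r[2],1),P.round(3).tolist())
pts('boat',[(385,232),(428,238),(473,297),(470,342),(430,333),(380,265)],.05)
pts('sky',[(38,322),(100,272),(143,332),(80,380)],.042)
pts('cabin',[(705,505),(770,533),(712,681),(643,655)],.047)
pts('cap',[(425,578)],.05)
pts('sand',[(681,263),(751,313),(652,457),(580,405)],.036)
pts('spool',[(134,596)],.044)
s=manip.get_state(); print(cv2.Rodrigues(s['ee_rot'])[0].round(3))
E
```

```text
pocket [ 91 209  41  25] [0.5125 0.3455] [0.048  0.0949] 7.3
pocket [141 204  39  23] [0.528 0.228] [0.0499 0.0928] 7.7
pocket [ 98 173  20  20] [0.6064 0.3575] [0.0466 0.0461] 0.7
pocket [145 166  23  23] [0.6214 0.2407] [0.0531 0.0514] 6.4
boat [ 0.6139 -0.2173] [0.0697 0.0284] 36.0 [[0.6399999856948853, -0.19599999487400055], [0.6370000243186951, -0.21799999475479126], [0.6079999804496765, -0.23999999463558197], [0.5849999785423279, -0.23800000548362732], [0.5889999866485596, -0.21799999475479126], [0.6240000128746033, -0.19300000369548798]]
sky [ 0.5917 -0.0476] [0.0376 0.0417] 37.8 [[0.593999981880188, -0.020999999716877937], [0.6200000047683716, -0.052000001072883606], [0.5889999866485596, -0.07400000095367432], [0.5640000104904175, -0.0430000014603138]]
cabin [ 0.4609 -0.3548] [0.0356 0.0812] 66.9 [[0.5049999952316284, -0.35499998927116394], [0.4909999966621399, -0.38600000739097595], [0.4180000126361847, -0.35600000619888306], [0.4300000071525574, -0.32199999690055847]]
cap [ 0.4667 -0.2146] [0. 0.] 0.0 [[0.46700000762939453, -0.2150000035762787]]
sand [ 0.5783 -0.3403] [0.0441 0.0902] 54.5 [[0.628000020980835, -0.3490000069141388], [0.6019999980926514, -0.382999986410141], [0.5289999842643738, -0.3319999873638153], [0.5550000071525574, -0.296999990940094]]
spool [ 0.4559 -0.0702] [0. 0.] 0.0 [[0.4560000002384186, -0.07000000029802322]]
[[ 0.439 -0.898 -0.   ]
 [-0.898 -0.439  0.   ]
 [-0.    -0.    -1.   ]]
```

```bash
cat > go.py <<'E'
import sys
from h import *
def go(x,y,z,az=None):
    s=manip.get_state(); R=cv2.Rodrigues(s['ee_rot'])[0]; p=s['ee_pos']
    a=np.degrees(np.arctan2(R[1,0],R[0,0])); 
    d=R.T@(np.array([x,y,z])-p); sp=0
    if az is not None: sp=-((az-a+180)%360-180)/180
    print('t',round(s['clock'],2),'at',p.round(4),'az',round(a,1),'tilt',round(R[2,2],4),'w',round(s['gripper_width'],4),'F',s['ft_force'].round(1),'j6',s['joints'][5].round(2))
    print('travel',(d/.6).round(4).tolist(),'spin',round(sp,4),'rows',round(max(np.linalg.norm(d)/.0625,abs(sp)*180/10.7),1))
if __name__=='__main__': go(*map(float,sys.argv[1:]))
E
python3 go.py .467 -.213 .16 -64
```

```text
t 0.3 at [ 0.2745 -0.5614  0.2311] az -63.9 tilt -1.0 w 0.0852 F [-0.4 -0.5  0.7] j6 -0.1
travel [-0.3806, -0.5433, 0.1187] spin 0.0003 rows 6.5
```

Emit:
play_rows(series=[{"travel":[-0.08,-0.11,0.02],"spin":0},{"travel":[-0.38,-0.54,0.119],"spin":0},{"travel":[-0.38,-0.54,0.119],"spin":0},{"travel":[-0.38,-0.54,0.119],"spin":0},{"travel":[-0.38,-0.54,0.119],"spin":0}], hand=1, force=30)

```text
clock: 0.92
ee_pos: [0.4232, -0.2901, 0.1761]
ee_rot: [-2.665, 1.664, -0.0]
ft_force: [0.2, -0.1, -0.5]
gripper_width: 0.0855
```

```bash
python3 go.py .467 -.213 .16 -64
```

```text
t 0.93 at [ 0.4232 -0.2901  0.1761] az -64.0 tilt -1.0 w 0.0855 F [ 0.2 -0.1 -0.5] j6 0.4
travel [-0.0835, -0.122, 0.0269] spin 0.0002 rows 1.4
```

Emit:
play_rows(series=[{"travel":[-0.084,-0.122,0.027],"spin":0},{"travel":[-0.084,-0.122,0.027],"spin":0},{"travel":[-0.084,-0.122,0.027],"spin":0}])

```text
clock: 1.3
ee_pos: [0.4675, -0.2108, 0.1596]
ee_rot: [-2.667, 1.66, 0.001]
ft_force: [-0.1, -0.8, -0.2]
gripper_width: 0.0856
```

```bash
python3 - <<'E'
from h import *
f=grab('wrist','w1'); s=manip.get_state(); p=s['ee_pos']; print(p)
print(proj(f,[[.467,-.2146,.05],[p[0],p[1],.05],[.461,-.355,.05]]).round(0))
E
```

```text
[ 0.46715348 -0.21204842  0.15988947]
[[257. 191.]
 [254. 190.]
 [377. 254.]]
```

View pics/w1.png

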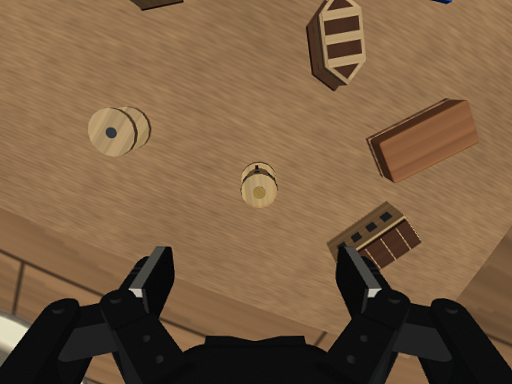

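Wrist view: capstan's brass disc is at (259,192), the spool with its dark hole at (111,132), the sanding block at (425,140), the cabin at (380,235) and the boat at (340,40). The projected capstan top lands within 2 px.

```bash
python3 - <<'E'
from h import *
f=grab('wrist')
print(plane(f,[(259,192)],.05))
print('boat tips',plane(f,[(340,-3),(349,82)],.05))
print('cabin top edge',plane(f,[(395,212),(421,240)],.047))
E
python3 go.py .467 -.2145 .020 -64
```

```text
[[ 0.46673054 -0.21830839  0.05      ]]
boat tips [[ 0.63980928 -0.20388625  0.05      ]
 [ 0.58727655 -0.24306613  0.05      ]]
cabin top edge [[ 0.50618051 -0.34805863  0.047     ]
 [ 0.49265783 -0.39137881  0.047     ]]
t 1.4 at [ 0.4669 -0.2128  0.16  ] az -63.9 tilt -1.0 w 0.0852 F [1.3 0.5 0.6] j6 0.57
travel [0.0025, 0.0011, 0.2334] spin 0.0005 rows 2.2
```

Emit:
play_rows(series=[{"travel":[0.006,0.003,0.08],"spin":0},{"travel":[0.006,0.003,0.16],"spin":0},{"travel":[0.006,0.003,0.21],"spin":0},{"travel":[0.006,0.003,0.232],"spin":0},{"travel":[0.006,0.003,0.232],"spin":0}])

```text
clock: 2.02
ee_pos: [0.4667, -0.2174, 0.0208]
ee_rot: [2.665, -1.664, -0.0]
ft_force: [0.8, -0.8, -0.3]
gripper_width: 0.0854
```

Emit:
play_rows(series=[{"travel":[0,0,0],"spin":0},{"travel":[0,0,0],"spin":0},{"travel":[0,0,0],"spin":0},{"travel":[0,0,0],"spin":0},{"travel":[0,0,0],"spin":0}], hand=-1)

```text
clock: 2.65
ee_pos: [0.467, -0.2177, 0.0216]
ee_rot: [2.665, -1.664, 0.002]
ft_force: [-1.7, -1.1, 12.6]
gripper_width: 0.0327
```

```bash
python3 - <<'E'
from h import *
grab('wrist','w2')
E
python3 go.py .467 -.2165 .17 -64
```

```text
t 2.7 at [ 0.467  -0.2177  0.0216] az -64.0 tilt -1.0 w 0.0326 F [-1.4 -0.2 11.5] j6 0.56
travel [-0.0015, -0.0009, -0.2474] spin 0.0003 rows 2.4
```

View pics/w2.png

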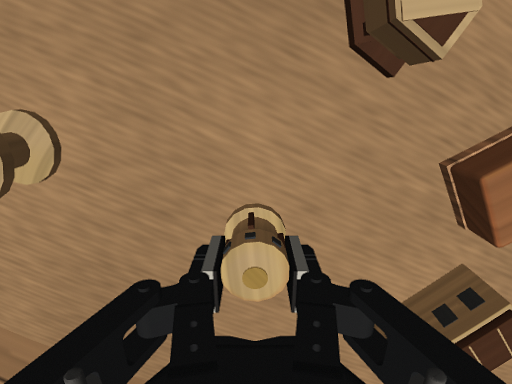

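Emit:
play_rows(series=[{"travel":[0,0,-0.01],"spin":0},{"travel":[0,0,-0.05],"spin":0},{"travel":[0,0,-0.13],"spin":0},{"travel":[0,0,-0.22],"spin":0},{"travel":[0,0,-0.25],"spin":0}])

```text
clock: 3.32
ee_pos: [0.4679, -0.2181, 0.1751]
ee_rot: [2.665, -1.663, 0.009]
ft_force: [0.8, -0.3, -1.2]
gripper_width: 0.0329
```

```bash
python3 - <<'E'
from h import *
grab('wrist','w3'); g=grab('scene'); crop(g,140,300,130,290,3.7,'s3')
E
python3 go.py .607 .3575 .17 7.5
```

```text
t 3.42 at [ 0.4678 -0.2181  0.174 ] az -64.0 tilt -1.0 w 0.0326 F [ 0.7 -0.3 -0.8] j6 0.56
travel [-0.76, -0.6296, 0.005] spin -0.397 rows 9.5
```

View pics/w3.png

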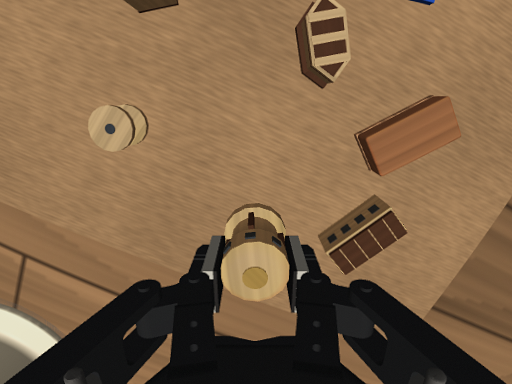

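View pics/s3.png

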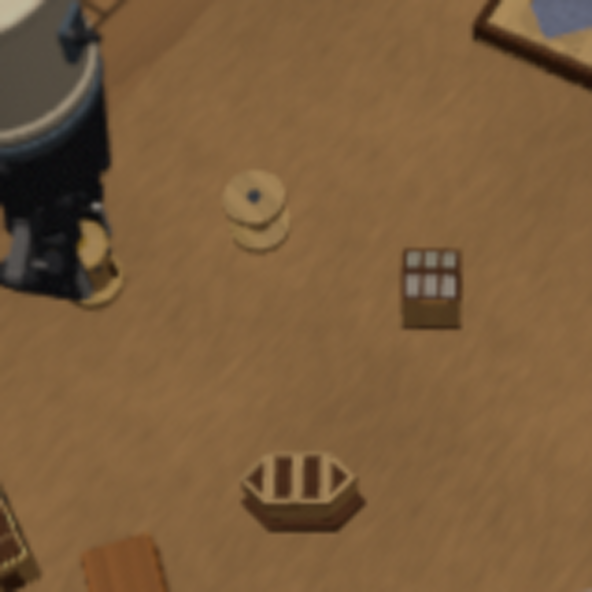

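Held upright: capstan between pads at (256,250), brass disc at (256,277); the other parts have not moved.

Emit:
play_rows(series=[{"travel":[-0.08,-0.065,0],"spin":-0.05},{"travel":[-0.75,-0.62,0],"spin":-0.39},{"travel":[-0.75,-0.62,0],"spin":-0.39},{"travel":[-0.75,-0.62,0],"spin":-0.39},{"travel":[-0.75,-0.62,0],"spin":-0.39}])

```text
clock: 4.05
ee_pos: [0.5402, 0.0873, 0.1725]
ee_rot: [3.123, -0.318, 0.006]
ft_force: [1.2, -0.8, -0.2]
gripper_width: 0.0329
```

```bash
python3 go.py .607 .3575 .17 7.5
```

```text
t 4.05 at [0.5402 0.0873 0.1725] az -11.6 tilt -1.0 w 0.0329 F [ 1.2 -0.8 -0.2] j6 0.26
travel [0.0183, -0.4636, 0.0031] spin -0.1062 rows 4.5
```

Emit:
play_rows(series=[{"travel":[0.018,-0.464,0.003],"spin":-0.106},{"travel":[0.018,-0.464,0.003],"spin":-0.106},{"travel":[0.018,-0.464,0.003],"spin":-0.106},{"travel":[0.018,-0.464,0.003],"spin":-0.106},{"travel":[0.018,-0.464,0.003],"spin":-0.106}])

```text
clock: 4.68
ee_pos: [0.6063, 0.3608, 0.1683]
ee_rot: [3.131, 0.208, 0.003]
ft_force: [-0.6, -0.8, -0.6]
gripper_width: 0.0329
```

Emit:
play_rows(series=[{"travel":[0,0,0],"spin":0}])

```text
clock: 4.8
ee_pos: [0.6057, 0.3627, 0.1664]
ee_rot: [3.131, 0.211, 0.0]
ft_force: [-0.0, -0.3, -1.3]
gripper_width: 0.0328
```

```bash
python3 - <<'E'
from h import *
f=grab('wrist','w4'); s=manip.get_state(); p=s['ee_pos']
print(p,plane(f,[(256,277)],p[2]-.0216+.05))
print(proj(f,[[.607,.3575,.013],[.528,.228,.013],[.5125,.3455,.013],[.6214,.2407,.013]]).round())
E
python3 go.py .607 .3575 .17 7.5
```

```text
[0.60541446 0.36154064 0.16630428] [[0.60658899 0.36170738 0.19470428]]
[[255. 180.]
 [177. 273.]
 [167. 179.]
 [254. 273.]]
t 4.85 at [0.6054 0.3615 0.1663] az 7.7 tilt -1.0 w 0.0327 F [-0.   0.5 -1.5] j6 0.32
travel [0.0017, 0.0071, -0.0061] spin 0.001 rows 0.1
```

View pics/w4.png

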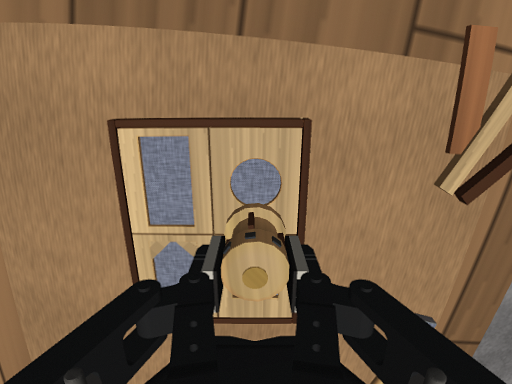

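Wrist view: round pocket at (256,181), within 1 px of prediction; the capstan hangs upright.

Emit:
play_rows(series=[{"travel":[0.002,0.006,0.07],"spin":0},{"travel":[0.002,0.006,0.14],"spin":0},{"travel":[0.002,0.006,0.18],"spin":0},{"travel":[0.002,0.006,0.2],"spin":0},{"travel":[0.002,0.006,0.2],"spin":0}])

```text
clock: 5.48
ee_pos: [0.6068, 0.3568, 0.0459]
ee_rot: [3.13, 0.209, -0.003]
ft_force: [-0.3, -0.7, 0.2]
gripper_width: 0.0325
```

```bash
python3 go.py .607 .358 .0356 7.5
```

```text
t 5.47 at [0.6068 0.3568 0.0459] az 7.6 tilt -1.0 w 0.0325 F [-0.3 -0.7  0.2] j6 0.32
travel [0.0007, -0.0021, 0.0172] spin 0.0008 rows 0.2
```

Emit:
play_rows(series=[{"travel":[0,-0.002,0.009],"spin":0},{"travel":[0,-0.002,0.016],"spin":0},{"travel":[0,-0.002,0.016],"spin":0}])

```text
clock: 5.85
ee_pos: [0.6065, 0.3579, 0.0363]
ee_rot: [3.13, 0.209, -0.003]
ft_force: [0.5, 0.3, -0.7]
gripper_width: 0.0328
```

Emit:
play_rows(series=[{"travel":[0,0,0],"spin":0},{"travel":[0,0,0],"spin":0},{"travel":[0,0,0],"spin":0},{"travel":[0,0,0],"spin":0}], hand=0.8)

```text
clock: 6.35
ee_pos: [0.6066, 0.3579, 0.0364]
ee_rot: [3.13, 0.209, -0.003]
ft_force: [0.3, -0.4, -0.4]
gripper_width: 0.077
```

Emit:
play_rows(series=[{"travel":[0,0,-0.03],"spin":0},{"travel":[0,0,-0.1],"spin":0},{"travel":[0,0,-0.18],"spin":0},{"travel":[0,0,-0.21],"spin":0},{"travel":[0,0,-0.21],"spin":0}])

```text
clock: 6.98
ee_pos: [0.6074, 0.3589, 0.1644]
ee_rot: [3.131, 0.209, 0.002]
ft_force: [0.3, 0.1, -0.4]
gripper_width: 0.0768
```

```bash
python3 - <<'E'
from h import *
f=grab('wrist','w5'); 
E
python3 go.py .593 -.048 .16 -52
```

```text
t 7.03 at [0.6066 0.3585 0.1626] az 7.6 tilt -1.0 w 0.0768 F [ 0.2 -0.6 -0. ] j6 0.32
travel [-0.1126, 0.6685, 0.0076] spin 0.3314 rows 6.5
```

View pics/w5.png

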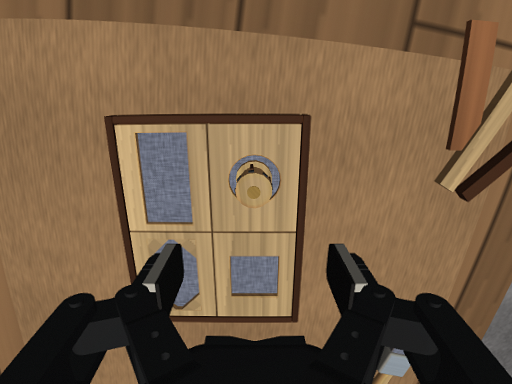

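Capstan stands upright, centred in the round pocket (disc (254,192), pocket (255,181)). Next is the skylight.

Emit:
play_rows(series=[{"travel":[-0.02,0.09,0],"spin":0.05},{"travel":[-0.113,0.668,0.007],"spin":0.331},{"travel":[-0.113,0.668,0.007],"spin":0.331},{"travel":[-0.113,0.668,0.007],"spin":0.331},{"travel":[-0.113,0.668,0.007],"spin":0.331}], hand=1)

```text
clock: 7.65
ee_pos: [0.5942, 0.0516, 0.1595]
ee_rot: [2.9, -1.192, -0.002]
ft_force: [-0.1, -0.3, 0.3]
gripper_width: 0.0854
```

```bash
python3 go.py .593 -.048 .16 -52
```

```text
t 7.65 at [0.5942 0.0516 0.1595] az -44.7 tilt -1.0 w 0.0854 F [-0.1 -0.3  0.3] j6 0.77
travel [0.1153, 0.1194, 0.0001] spin 0.0407 rows 1.6
```

Emit:
play_rows(series=[{"travel":[0.115,0.119,0],"spin":0.041},{"travel":[0.115,0.119,0],"spin":0.041},{"travel":[0.115,0.119,0],"spin":0.041},{"travel":[0.115,0.119,0],"spin":0.041}])

```text
clock: 8.15
ee_pos: [0.5924, -0.0473, 0.1589]
ee_rot: [2.817, -1.376, -0.005]
ft_force: [0.8, 0.0, -1.1]
gripper_width: 0.0851
```

```bash
python3 - <<'E'
from h import *
f=grab('wrist','w6'); crop(f,150,350,100,280,4,'w6c')
E
python3 go.py .593 -.048 .016 -52
```

```text
t 8.2 at [ 0.5925 -0.0468  0.1592] az -52.0 tilt -1.0 w 0.0856 F [-0.2 -0.2  0.5] j6 0.73
travel [0.002, -0.001, 0.2386] spin -0.0001 rows 2.3
```

View pics/w6c.png

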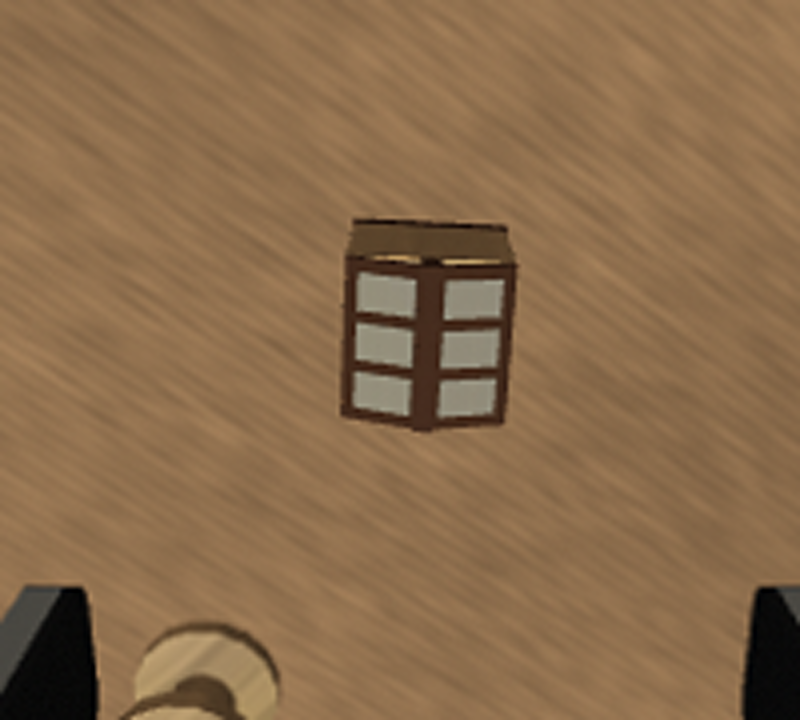

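```bash
python3 - <<'E'
from h import *
f=grab('wrist')
q=np.array([(345,262),(516,265),(504,424),(341,416)])/4+[150,100]-.4
P=plane(f,q,.042)[:,:2]; print(P.round(4).tolist(),P.mean(0)); print([np.degrees(np.arctan2(*(P[i]-P[j])[::-1])).round(1) for i,j in((1,0),(2,3),(0,3),(1,2))])
E
python3 go.py .593 -.048 .016 -54
```

```text
[[0.5982, -0.0219], [0.6221, -0.0537], [0.5897, -0.0766], [0.5669, -0.044]] [ 0.59421955 -0.04905621]
[np.float64(-53.1), np.float64(-55.1), np.float64(35.3), np.float64(35.2)]
t 8.25 at [ 0.5927 -0.0466  0.1594] az -52.0 tilt -1.0 w 0.0851 F [ 0.4  0.4 -0.5] j6 0.73
travel [0.002, -0.0005, 0.239] spin 0.0112 rows 2.3
```

Emit:
play_rows(series=[{"travel":[0.004,-0.001,0.08],"spin":0.014},{"travel":[0.004,-0.001,0.16],"spin":0.014},{"travel":[0.004,-0.001,0.22],"spin":0.014},{"travel":[0.004,-0.001,0.239],"spin":0.014},{"travel":[0.004,-0.001,0.239],"spin":0.014}])

```text
clock: 8.88
ee_pos: [0.594, -0.0481, 0.0161]
ee_rot: [2.788, -1.434, -0.004]
ft_force: [0.4, -0.1, -0.4]
gripper_width: 0.0854
```

Emit:
play_rows(series=[{"travel":[0,0,0],"spin":0},{"travel":[0,0,0],"spin":0},{"travel":[0,0,0],"spin":0},{"travel":[0,0,0],"spin":0},{"travel":[0,0,0],"spin":0}], hand=-1)

```text
clock: 9.5
ee_pos: [0.5946, -0.0482, 0.0171]
ee_rot: [2.788, -1.435, -0.002]
ft_force: [-0.7, 0.7, 9.1]
gripper_width: 0.0397
```

Emit:
play_rows(series=[{"travel":[0,0,-0.01],"spin":0},{"travel":[0,0,-0.05],"spin":0},{"travel":[0,0,-0.13],"spin":0},{"travel":[0,0,-0.22],"spin":0},{"travel":[0,0,-0.25],"spin":0}])

```text
clock: 10.12
ee_pos: [0.5964, -0.0478, 0.1711]
ee_rot: [2.79, -1.436, 0.006]
ft_force: [0.2, -0.2, -1.6]
gripper_width: 0.0396
```

```bash
python3 - <<'E'
from h import *
f=grab('wrist','w7')
E
python3 go.py .6214 .2407 .17 -82.5
```

```text
t 10.18 at [ 0.5968 -0.0478  0.172 ] az -54.5 tilt -1.0 w 0.039 F [ 0.9 -0.3  1.7] j6 0.78
travel [-0.3674, -0.3129, 0.0006] spin 0.1558 rows 4.6
```

View pics/w7.png

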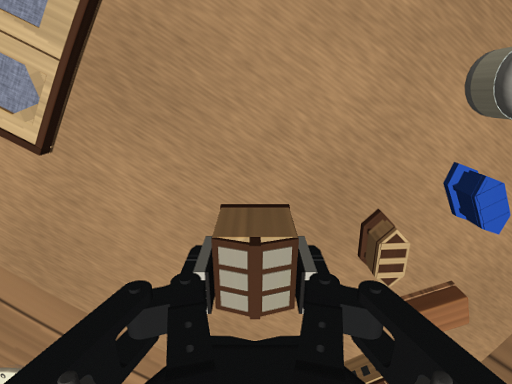

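Skylight held square between the pads (255,275); width is 39 mm, which matches 40.

Emit:
play_rows(series=[{"travel":[-0.07,-0.06,0],"spin":0.04},{"travel":[-0.367,-0.313,0],"spin":0.156},{"travel":[-0.367,-0.313,0],"spin":0.156},{"travel":[-0.367,-0.313,0],"spin":0.156},{"travel":[-0.367,-0.313,0],"spin":0.156}])

```text
clock: 10.8
ee_pos: [0.6213, 0.2426, 0.1702]
ee_rot: [2.359, -2.071, 0.008]
ft_force: [-0.1, -0.3, 0.2]
gripper_width: 0.0395
```

Emit:
play_rows(series=[{"travel":[0,0,0],"spin":0}])

```text
clock: 10.92
ee_pos: [0.6207, 0.2464, 0.1697]
ee_rot: [2.363, -2.066, 0.007]
ft_force: [0.2, -2.4, -0.3]
gripper_width: 0.0396
```

```bash
python3 - <<'E'
from h import *
f=grab('wrist','w8'); print(proj(f,[[.6214,.2407,.013]]).round())
s=manip.get_state();p=s['ee_pos']; print(p,plane(f,[(255,277)],p[2]-.0171+.05))
E
python3 go.py .6214 .2407 .045 -82.5
```

```text
[[258. 176.]]
[0.62061945 0.24444306 0.16958966] [[0.62439292 0.24543569 0.20248966]]
t 10.97 at [0.6206 0.2444 0.1696] az -82.4 tilt -1.0 w 0.0398 F [ 0.6 -0.   0.1] j6 1.73
travel [0.0051, -0.0004, 0.2077] spin 0.0005 rows 2.0
```

View pics/w8.png

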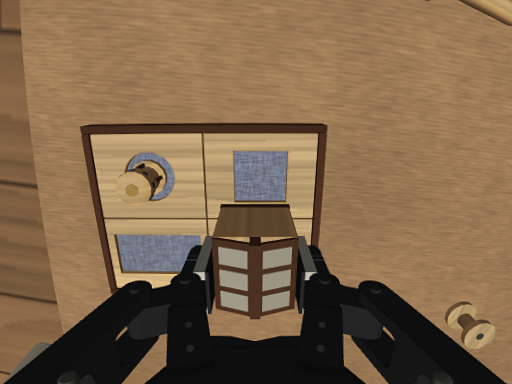

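Emit:
play_rows(series=[{"travel":[0.008,0.003,0.07],"spin":0},{"travel":[0.008,0.003,0.14],"spin":0},{"travel":[0.008,0.003,0.19],"spin":0},{"travel":[0.008,0.003,0.207],"spin":0},{"travel":[0.008,0.003,0.207],"spin":0}])

```text
clock: 11.6
ee_pos: [0.6197, 0.2379, 0.0455]
ee_rot: [2.36, -2.068, 0.007]
ft_force: [-0.7, 0.7, -0.3]
gripper_width: 0.0395
```

```bash
python3 - <<'E'
from h import *
f=grab('wrist','w9')
E
python3 go.py .62 .24 .0313 -82.5
```

```text
t 11.65 at [0.6202 0.2383 0.0463] az -82.4 tilt -1.0 w 0.0394 F [ 0.3  0.6 -1.1] j6 1.72
travel [-0.003, -0.0001, 0.025] spin 0.0004 rows 0.2
```

View pics/w9.png

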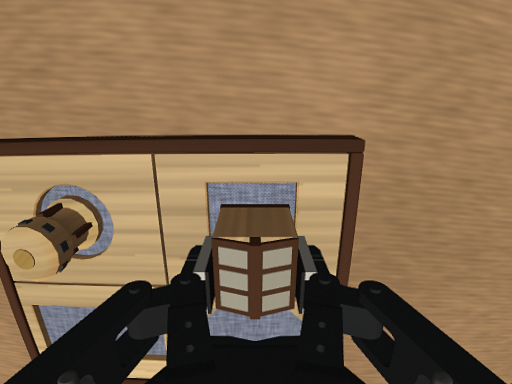

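Skylight is centred over the square pocket (far edge of pocket 208–297, body 216–296). Lowering.

Emit:
play_rows(series=[{"travel":[0,0,0.013],"spin":0},{"travel":[0,0,0.025],"spin":0},{"travel":[0,0,0.025],"spin":0}])

```text
clock: 12.02
ee_pos: [0.6199, 0.2381, 0.0308]
ee_rot: [2.361, -2.068, 0.008]
ft_force: [-0.3, 0.3, -1.2]
gripper_width: 0.0392
```

Emit:
play_rows(series=[{"travel":[0,0,0],"spin":0},{"travel":[0,0,0],"spin":0},{"travel":[0,0,0],"spin":0},{"travel":[0,0,0],"spin":0}], hand=0.7)

```text
clock: 12.52
ee_pos: [0.6199, 0.2381, 0.031]
ee_rot: [2.361, -2.068, 0.008]
ft_force: [-0.4, -0.3, 0.4]
gripper_width: 0.0724
```

Emit:
play_rows(series=[{"travel":[0,0,-0.03],"spin":0},{"travel":[0,0,-0.1],"spin":0},{"travel":[0,0,-0.18],"spin":0},{"travel":[0,0,-0.21],"spin":0},{"travel":[0,0,-0.21],"spin":0}])

```text
clock: 13.15
ee_pos: [0.6204, 0.2391, 0.1588]
ee_rot: [2.362, -2.069, 0.01]
ft_force: [-0.4, -0.3, -0.4]
gripper_width: 0.0724
```

```bash
python3 - <<'E'
from h import *
f=grab('wrist','w10'); 
E
python3 go.py .614 -.221 .16 -53
```

```text
t 13.2 at [0.6196 0.2388 0.1571] az -82.4 tilt -1.0 w 0.0725 F [-0.8 -0.1 -1.3] j6 1.72
travel [0.7585, 0.1102, -0.0003] spin -0.1635 rows 7.4
```

View pics/w10.png

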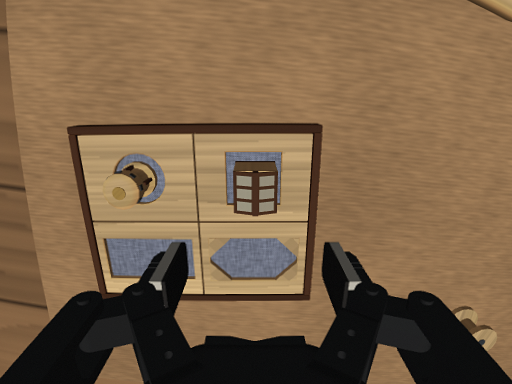

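Skylight sits square in its pocket at (255,190). Next, the boat (pale hull; the blue one is ignored).

Emit:
play_rows(series=[{"travel":[0.08,0.01,0],"spin":-0.02},{"travel":[0.758,0.11,0],"spin":-0.163},{"travel":[0.758,0.11,0],"spin":-0.163},{"travel":[0.758,0.11,0],"spin":-0.163},{"travel":[0.758,0.11,0],"spin":-0.163}], hand=1)

```text
clock: 13.82
ee_pos: [0.6157, -0.0516, 0.1572]
ee_rot: [2.807, -1.399, 0.003]
ft_force: [1.3, -0.2, 0.0]
gripper_width: 0.0857
```

```bash
python3 go.py .614 -.221 .16 -53
```

```text
t 13.82 at [ 0.6157 -0.0516  0.1572] az -53.0 tilt -1.0 w 0.0857 F [ 1.3 -0.2  0. ] j6 0.75
travel [0.2237, 0.1722, -0.0031] spin 0.0001 rows 2.7
```

Emit:
play_rows(series=[{"travel":[0.224,0.172,-0.003],"spin":0},{"travel":[0.224,0.172,-0.003],"spin":0},{"travel":[0.224,0.172,-0.003],"spin":0},{"travel":[0.224,0.172,-0.003],"spin":0},{"travel":[0.224,0.172,-0.003],"spin":0}])

```text
clock: 14.45
ee_pos: [0.6135, -0.2204, 0.1586]
ee_rot: [2.807, -1.4, -0.001]
ft_force: [0.1, 0.1, -0.4]
gripper_width: 0.0856
```

```bash
python3 - <<'E'
from h import *
f=grab('wrist','w11'); crop(f,150,350,100,280,4,'w11c')
E
python3 go.py .614 -.221 .018 -53
```

```text
t 14.5 at [ 0.6137 -0.2199  0.1589] az -52.9 tilt -1.0 w 0.0853 F [ 0.1 -0.2  0. ] j6 0.49
travel [0.0013, -0.0004, 0.2348] spin 0.0003 rows 2.3
```

View pics/w11c.png

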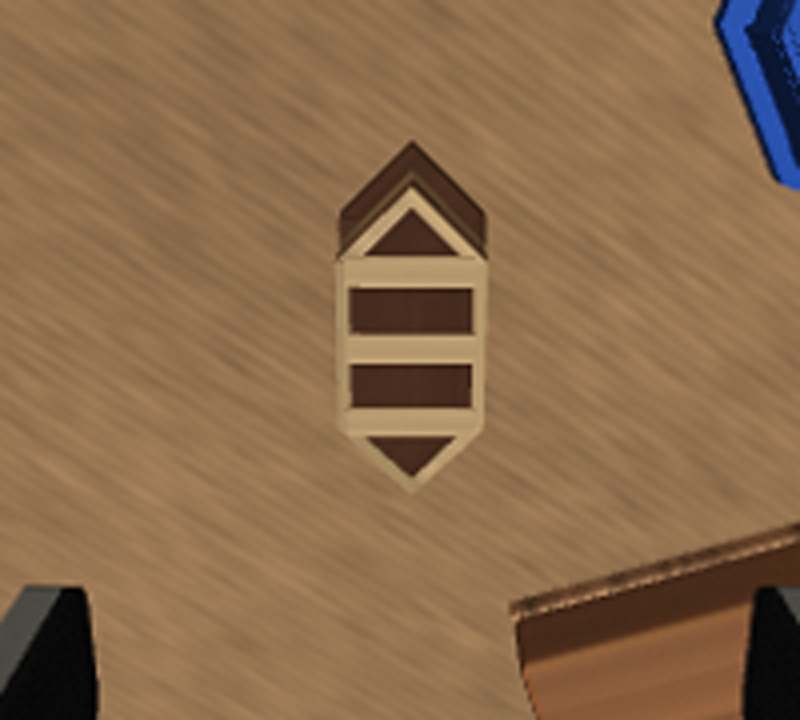

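```bash
python3 - <<'E'
from h import *
f=grab('wrist')
q=np.array([(412,187),(412,492),(338,260),(487,260),(484,430),(340,430),(780,180),(720,25)])/4+[150,100]-.4
P=plane(f,q,.05)[:,:2]; print(P.round(4).tolist(),P[:2].mean(0),P[2:6].mean(0)); print(plane(f,q[6:],.0))
E
```

```text
[[0.6446, -0.1963], [0.5858, -0.2404], [0.6214, -0.1928], [0.6416, -0.2196], [0.6088, -0.2444], [0.5884, -0.2172], [0.6952, -0.2603], [0.712, -0.2277]] [ 0.61517039 -0.21832415] [ 0.61502741 -0.21850446]
[[ 0.69843653 -0.27780864  0.        ]
 [ 0.71858978 -0.23870613  0.        ]]
```

Emit:
play_rows(series=[{"travel":[0,-0.003,0.08],"spin":0},{"travel":[0,-0.003,0.16],"spin":0},{"travel":[0,-0.003,0.21],"spin":0},{"travel":[0,-0.003,0.234],"spin":0},{"travel":[0,-0.003,0.234],"spin":0}])

```text
clock: 15.18
ee_pos: [0.615, -0.2185, 0.0185]
ee_rot: [2.809, -1.396, -0.001]
ft_force: [0.1, 0.2, -0.1]
gripper_width: 0.0851
```

Emit:
play_rows(series=[{"travel":[0,0,0],"spin":0},{"travel":[0,0,0],"spin":0},{"travel":[0,0,0],"spin":0},{"travel":[0,0,0],"spin":0},{"travel":[0,0,0],"spin":0}], hand=-1)

```text
clock: 15.8
ee_pos: [0.6154, -0.2187, 0.0193]
ee_rot: [2.809, -1.396, 0.001]
ft_force: [-0.9, 0.8, 7.0]
gripper_width: 0.0339
```

Emit:
play_rows(series=[{"travel":[0,0,-0.01],"spin":0},{"travel":[0,0,-0.05],"spin":0},{"travel":[0,0,-0.13],"spin":0},{"travel":[0,0,-0.22],"spin":0},{"travel":[0,0,-0.25],"spin":0}])

```text
clock: 16.42
ee_pos: [0.6169, -0.2186, 0.1734]
ee_rot: [2.809, -1.397, 0.009]
ft_force: [-0.3, -0.3, -1.2]
gripper_width: 0.0335
```

```bash
python3 - <<'E'
from h import *
f=grab('wrist','w12')
E
python3 go.py .527 .2265 .17 7.5
```

```text
t 16.48 at [ 0.6171 -0.2187  0.174 ] az -52.9 tilt -1.0 w 0.0336 F [ 0.4 -1.1  2. ] j6 0.5
travel [-0.6822, -0.3281, 0.0011] spin -0.3354 rows 7.3
```

View pics/w12.png

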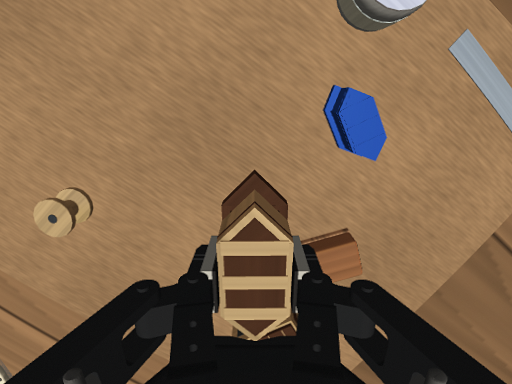

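Boat held level, bow (255,205), stern (255,340), width 33.6 mm (34 expected).

Emit:
play_rows(series=[{"travel":[-0.08,-0.04,0],"spin":-0.05},{"travel":[-0.682,-0.328,0],"spin":-0.335},{"travel":[-0.682,-0.328,0],"spin":-0.335},{"travel":[-0.682,-0.328,0],"spin":-0.335},{"travel":[-0.682,-0.328,0],"spin":-0.335}])

```text
clock: 17.1
ee_pos: [0.5559, 0.0807, 0.1707]
ee_rot: [3.135, -0.015, 0.003]
ft_force: [0.6, -0.4, -0.8]
gripper_width: 0.0338
```

```bash
python3 go.py .527 .2265 .17 7.5
```

```text
t 17.1 at [0.5559 0.0807 0.1707] az -0.6 tilt -1.0 w 0.0338 F [ 0.6 -0.4 -0.8] j6 0.06
travel [-0.0506, -0.2425, -0.0005] spin -0.0448 rows 2.4
```

Emit:
play_rows(series=[{"travel":[-0.05,-0.242,0],"spin":-0.045},{"travel":[-0.05,-0.242,0],"spin":-0.045},{"travel":[-0.05,-0.242,0],"spin":-0.045},{"travel":[-0.05,-0.242,0],"spin":-0.045},{"travel":[-0.05,-0.242,0],"spin":-0.045}])

```text
clock: 17.73
ee_pos: [0.5271, 0.2256, 0.169]
ee_rot: [3.127, 0.206, 0.0]
ft_force: [0.8, 0.0, -0.2]
gripper_width: 0.0336
```

```bash
python3 - <<'E'
from h import *
f=grab('wrist','w13'); print(proj(f,[[.527,.2265,.013]]).round())
s=manip.get_state();p=s['ee_pos']; print(p,plane(f,[(255,206),(255,341)],p[2]-.0193+.05))
E
python3 go.py .527 .2265 .05 7.5
```

```text
[[255. 173.]]
[0.52731936 0.22531863 0.16918072] [[0.52255483 0.26149216 0.19988072]
 [0.53231386 0.18755287 0.19988072]]
t 17.77 at [0.5273 0.2253 0.1692] az 7.5 tilt -1.0 w 0.0338 F [-0.3  0.  -1.3] j6 0.18
travel [-0.0003, -0.0035, 0.1986] spin -0.0 rows 1.9
```

View pics/w13.png

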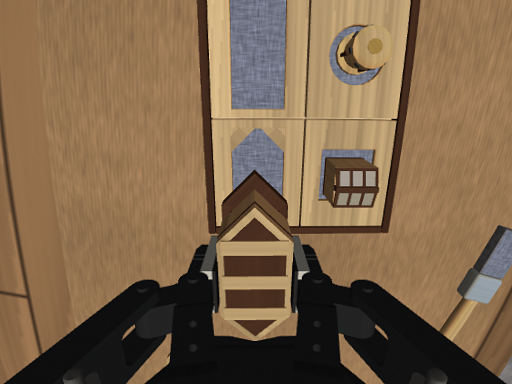

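Emit:
play_rows(series=[{"travel":[0.002,-0.004,0.07],"spin":0},{"travel":[0.002,-0.004,0.14],"spin":0},{"travel":[0.002,-0.004,0.185],"spin":0},{"travel":[0.002,-0.004,0.2],"spin":0},{"travel":[0.002,-0.004,0.2],"spin":0}])

```text
clock: 18.4
ee_pos: [0.5285, 0.2264, 0.0492]
ee_rot: [3.127, 0.203, 0.0]
ft_force: [0.2, -0.2, -0.2]
gripper_width: 0.0336
```

```bash
python3 - <<'E'
from h import *
f=grab('wrist','w14'); g=grab('scene'); crop(g,250,380,60,180,5,'s14')
E
python3 go.py .528 .2275 .0333 7.5
```

```text
t 18.5 at [0.529  0.2269 0.0502] az 7.5 tilt -1.0 w 0.0335 F [-0.3 -0.1 -0.9] j6 0.18
travel [-0.0016, -0.0014, 0.0281] spin -0.0002 rows 0.3
```

View pics/w14.png

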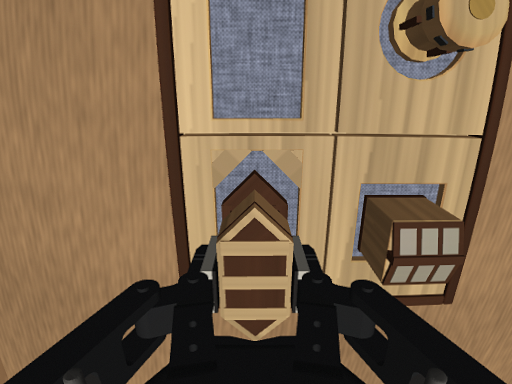

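View pics/s14.png

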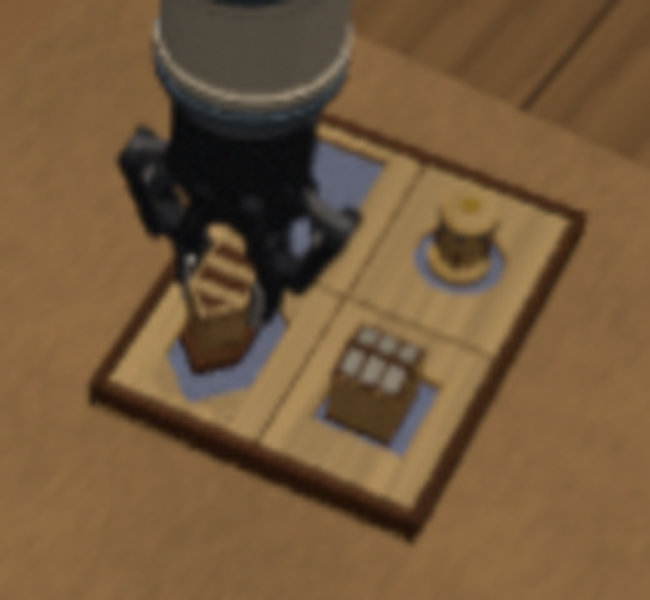

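Bow tip (255,170) sits centred in the pocket (215–299, tip (257,150)). Lowering.

Emit:
play_rows(series=[{"travel":[0,-0.001,0.014],"spin":0},{"travel":[0,-0.001,0.028],"spin":0},{"travel":[0,-0.001,0.028],"spin":0}])

```text
clock: 18.88
ee_pos: [0.5288, 0.2273, 0.0329]
ee_rot: [3.128, 0.204, 0.002]
ft_force: [-0.1, 0.5, -1.0]
gripper_width: 0.0339
```

Emit:
play_rows(series=[{"travel":[0,0,0],"spin":0},{"travel":[0,0,0],"spin":0},{"travel":[0,0,0],"spin":0},{"travel":[0,0,0],"spin":0}], hand=0.5)

```text
clock: 19.38
ee_pos: [0.5288, 0.2273, 0.0329]
ee_rot: [3.128, 0.204, 0.002]
ft_force: [-0.3, 0.0, 0.9]
gripper_width: 0.0638
```

Emit:
play_rows(series=[{"travel":[0,0,-0.03],"spin":0},{"travel":[0,0,-0.1],"spin":0},{"travel":[0,0,-0.18],"spin":0},{"travel":[0,0,-0.22],"spin":0},{"travel":[0,0,-0.22],"spin":0}])

```text
clock: 20.0
ee_pos: [0.5295, 0.2286, 0.1668]
ee_rot: [3.129, 0.204, 0.008]
ft_force: [-0.0, 0.6, -1.1]
gripper_width: 0.0642
```

```bash
python3 - <<'E'
from h import *
f=grab('wrist','w15'); 
E
python3 go.py .461 -.355 .165 67
```

```text
t 20.05 at [0.5288 0.2283 0.1654] az 7.5 tilt -1.0 w 0.0639 F [-0.1 -0.4  0.6] j6 0.18
travel [-0.2385, 0.9493, 0.0068] spin -0.3307 rows 9.4
```

View pics/w15.png

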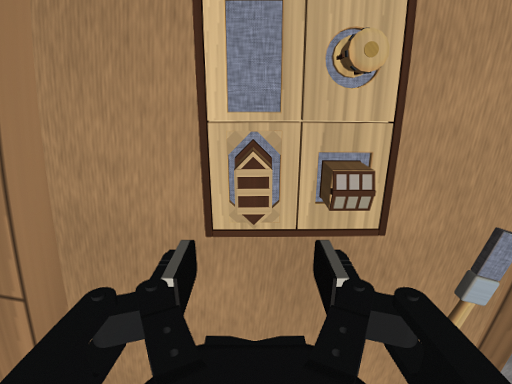

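Boat sits in its pocket at (254,185). Last is the cabin (four windows; the plain block beside it stays).

Emit:
play_rows(series=[{"travel":[-0.02,0.09,0],"spin":-0.03},{"travel":[-0.238,0.949,0],"spin":-0.33},{"travel":[-0.238,0.949,0],"spin":-0.33},{"travel":[-0.238,0.949,0],"spin":-0.33},{"travel":[-0.238,0.949,0],"spin":-0.33}], hand=1)

```text
clock: 20.68
ee_pos: [0.4992, -0.0416, 0.166]
ee_rot: [2.841, 1.325, -0.002]
ft_force: [0.9, 0.1, 0.7]
gripper_width: 0.0855
```

```bash
python3 go.py .461 -.355 .165 67
```

```text
t 20.68 at [ 0.4992 -0.0416  0.166 ] az 50.0 tilt -1.0 w 0.0855 F [0.9 0.1 0.7] j6 -1.07
travel [-0.441, 0.287, 0.0049] spin -0.0944 rows 5.1
```

Emit:
play_rows(series=[{"travel":[-0.441,0.287,0],"spin":-0.094},{"travel":[-0.441,0.287,0],"spin":-0.094},{"travel":[-0.441,0.287,0],"spin":-0.094},{"travel":[-0.441,0.287,0],"spin":-0.094},{"travel":[-0.441,0.287,0],"spin":-0.094}])

```text
clock: 21.3
ee_pos: [0.4618, -0.342, 0.1665]
ee_rot: [2.618, 1.73, -0.004]
ft_force: [1.8, 0.4, -0.9]
gripper_width: 0.0854
```

Emit:
play_rows(series=[{"travel":[0,0,0],"spin":0}])

```text
clock: 21.42
ee_pos: [0.4607, -0.3457, 0.1651]
ee_rot: [2.622, 1.724, -0.005]
ft_force: [-1.2, 0.2, 0.1]
gripper_width: 0.0859
```

```bash
python3 - <<'E'
from h import *
f=grab('wrist','w16'); crop(f,150,350,100,280,4,'w16c')
E
python3 go.py .461 -.355 .016 67
```

```text
t 21.48 at [ 0.4606 -0.3435  0.1648] az 66.7 tilt -1.0 w 0.0854 F [-1.5  0.6 -0.5] j6 -1.91
travel [-0.0164, 0.0082, 0.2481] spin -0.0015 rows 2.4
```

View pics/w16c.png

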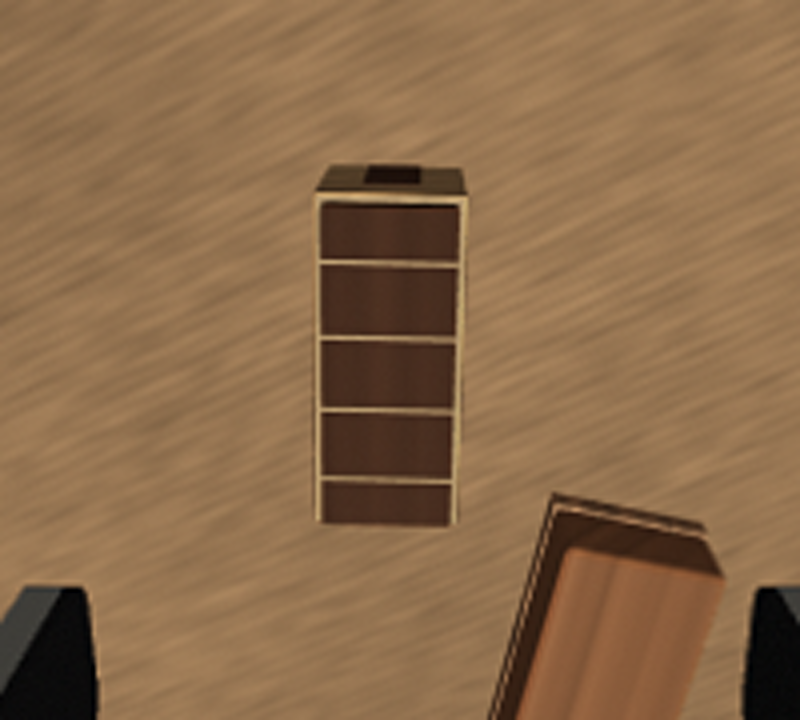

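```bash
python3 - <<'E'
from h import *
f=grab('wrist')
o=lambda q:np.array(q)/4+[150,100]-.4
P=plane(f,o([(315,196),(467,196)]),.044)[:,:2]; Q=plane(f,o([(452,525),(320,522)]),.05)[:,:2]
B=plane(f,o([(553,495),(705,530)]),0)[:,:2]
print(P,Q); m1=P.mean(0);m2=Q.mean(0);c=(m1+m2)/2; print(c,np.linalg.norm(m1-m2),np.degrees(np.arctan2(*(m2-m1)[::-1])))
a=np.radians(67); T=np.array([[np.cos(a),np.sin(a)],[np.sin(a),-np.cos(a)]])
print('block corners rel in tool',(B-c)@T.T)
E
```

```text
[[ 0.41795145 -0.35358042]
 [ 0.43189703 -0.3212113 ]] [[ 0.50521346 -0.35596841]
 [ 0.49152879 -0.38584383]]
[ 0.46164768 -0.35415099] 0.08073030689346607 -24.524920450400593
block corners rel in tool [[0.04626659 0.05552112]
 [0.09214419 0.06726704]]
```

Emit:
play_rows(series=[{"travel":[-0.015,0.009,0.06],"spin":0.004},{"travel":[-0.015,0.009,0.14],"spin":0.004},{"travel":[-0.015,0.009,0.22],"spin":0.004},{"travel":[-0.015,0.009,0.247],"spin":0.004},{"travel":[-0.015,0.009,0.247],"spin":0.004}])

```text
clock: 22.15
ee_pos: [0.4619, -0.3518, 0.0166]
ee_rot: [-2.632, -1.714, 0.006]
ft_force: [-0.1, -0.3, -0.2]
gripper_width: 0.0854
```

Emit:
play_rows(series=[{"travel":[0,0,0],"spin":0},{"travel":[0,0,0],"spin":0},{"travel":[0,0,0],"spin":0},{"travel":[0,0,0],"spin":0},{"travel":[0,0,0],"spin":0}], hand=-1)

```text
clock: 22.78
ee_pos: [0.4624, -0.3522, 0.0177]
ee_rot: [2.631, 1.714, -0.005]
ft_force: [-2.2, 1.3, 11.5]
gripper_width: 0.0356
```

Emit:
play_rows(series=[{"travel":[0,0,-0.01],"spin":0},{"travel":[0,0,-0.05],"spin":0},{"travel":[0,0,-0.13],"spin":0},{"travel":[0,0,-0.22],"spin":0},{"travel":[0,0,-0.25],"spin":0}])

```text
clock: 23.4
ee_pos: [0.4636, -0.3527, 0.1715]
ee_rot: [2.627, 1.711, -0.003]
ft_force: [-0.7, -1.0, -2.3]
gripper_width: 0.0355
```

```bash
python3 - <<'E'
from h import *
f=grab('wrist','w17')
E
python3 go.py .513 .345 .17 7.5
```

```text
t 23.45 at [ 0.4638 -0.3529  0.1724] az 66.1 tilt -1.0 w 0.0358 F [ 1.5 -0.3  2.1] j6 -1.9
travel [1.0969, -0.3956, -0.0038] spin 0.3258 rows 11.2
```

View pics/w17.png

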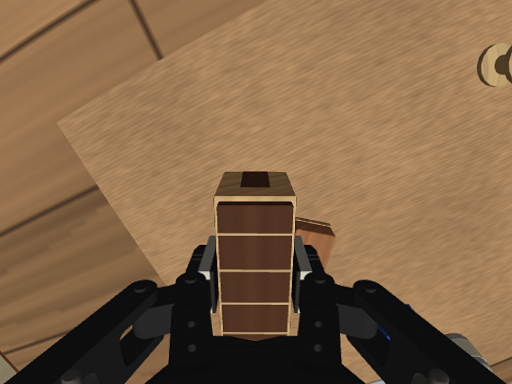

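Cabin held level (roof 217–296, width 35.7 mm).

Emit:
play_rows(series=[{"travel":[0.08,-0.03,0],"spin":0.03},{"travel":[0.95,-0.34,0],"spin":0.325},{"travel":[0.95,-0.34,0],"spin":0.325},{"travel":[0.95,-0.34,0],"spin":0.325},{"travel":[0.95,-0.34,0],"spin":0.325}])

```text
clock: 24.08
ee_pos: [0.4842, -0.0807, 0.1704]
ee_rot: [3.073, 0.616, 0.001]
ft_force: [0.6, -0.5, -1.2]
gripper_width: 0.0353
```

```bash
python3 go.py .513 .345 .17 7.5
```

```text
t 24.07 at [ 0.4842 -0.0807  0.1704] az 22.7 tilt -1.0 w 0.0353 F [ 0.6 -0.5 -1.2] j6 -0.67
travel [0.3179, -0.6361, -0.0041] spin 0.0843 rows 6.8
```

Emit:
play_rows(series=[{"travel":[0.318,-0.636,0],"spin":0.084},{"travel":[0.318,-0.636,0],"spin":0.084},{"travel":[0.318,-0.636,0],"spin":0.084},{"travel":[0.318,-0.636,0],"spin":0.084},{"travel":[0.318,-0.636,0],"spin":0.084}])

```text
clock: 24.7
ee_pos: [0.5044, 0.2212, 0.1682]
ee_rot: [3.128, 0.206, 0.002]
ft_force: [2.1, -0.2, -1.1]
gripper_width: 0.0358
```

```bash
python3 go.py .513 .345 .17 7.5
```

```text
t 24.7 at [0.5044 0.2212 0.1682] az 7.6 tilt -1.0 w 0.0358 F [ 2.1 -0.2 -1.1] j6 0.18
travel [0.0413, -0.2027, -0.0045] spin 0.0003 rows 2.0
```

Emit:
play_rows(series=[{"travel":[0.041,-0.203,0],"spin":0},{"travel":[0.041,-0.203,0],"spin":0},{"travel":[0.041,-0.203,0],"spin":0},{"travel":[0.041,-0.203,0],"spin":0},{"travel":[0.041,-0.203,0],"spin":0}])

```text
clock: 25.32
ee_pos: [0.5127, 0.3439, 0.1672]
ee_rot: [3.127, 0.205, 0.002]
ft_force: [-0.9, 0.7, -1.2]
gripper_width: 0.0354
```

```bash
python3 - <<'E'
from h import *
f=grab('wrist','w18'); print(proj(f,[[.513,.345,.013]]).round())
s=manip.get_state();p=s['ee_pos']; print(p,plane(f,[(255,199),(255,334)],p[2]-.0177+.047))
E
python3 go.py .513 .345 .05 7.5
```

```text
[[255. 173.]]
[0.51287506 0.34389183 0.16730569] [[0.50790226 0.38235271 0.19660569]
 [0.51751511 0.3090514  0.19660569]]
t 25.38 at [0.5129 0.3439 0.1673] az 7.5 tilt -1.0 w 0.0351 F [ 0.1 -0.2 -0.9] j6 0.37
travel [0.0003, -0.0033, 0.1955] spin -0.0001 rows 1.9
```

View pics/w18.png

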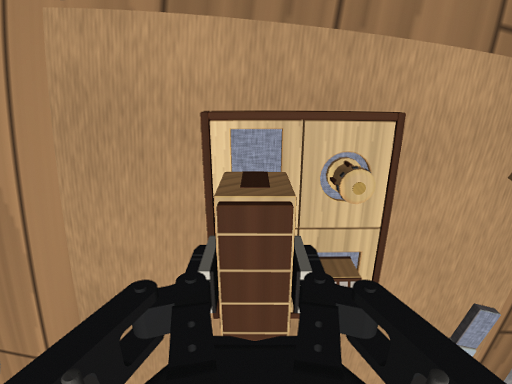

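Emit:
play_rows(series=[{"travel":[0.002,0,0.07],"spin":0},{"travel":[0.002,0,0.14],"spin":0},{"travel":[0.002,0,0.18],"spin":0},{"travel":[0.002,0,0.196],"spin":0},{"travel":[0.002,0,0.196],"spin":0}])

```text
clock: 26.0
ee_pos: [0.5145, 0.3427, 0.0499]
ee_rot: [3.128, 0.203, 0.002]
ft_force: [-0.4, 0.3, -0.7]
gripper_width: 0.0359
```

```bash
python3 - <<'E'
from h import *
f=grab('wrist','w19')
E
python3 go.py .514 .344 .0317 7.5
```

```text
t 26.05 at [0.5148 0.3431 0.0505] az 7.4 tilt -1.0 w 0.0353 F [ 0.3  1.3 -0.4] j6 0.37
travel [-0.0012, -0.002, 0.0314] spin -0.0003 rows 0.3
```

View pics/w19.png

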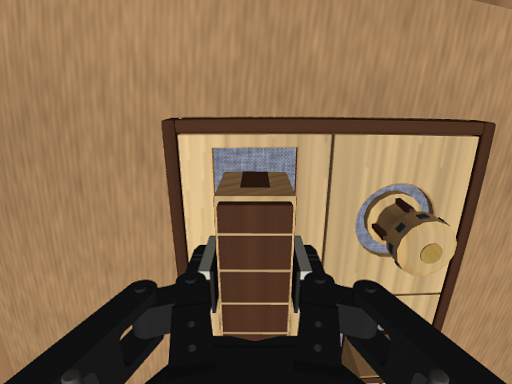

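Cabin is centred over the oblong pocket (213–297 against body 217–294). Lowering.

Emit:
play_rows(series=[{"travel":[0,0,0.015],"spin":0},{"travel":[0,0,0.03],"spin":0},{"travel":[0,0,0.031],"spin":0}])

```text
clock: 26.42
ee_pos: [0.5144, 0.3427, 0.0312]
ee_rot: [3.127, 0.204, 0.002]
ft_force: [-0.4, 0.5, -1.2]
gripper_width: 0.0356
```

Emit:
play_rows(series=[{"travel":[0,0,0],"spin":0},{"travel":[0,0,0],"spin":0},{"travel":[0,0,0],"spin":0},{"travel":[0,0,0],"spin":0}], hand=0.5)

```text
clock: 26.92
ee_pos: [0.5145, 0.3428, 0.0314]
ee_rot: [3.128, 0.204, 0.002]
ft_force: [-0.3, -0.4, 0.3]
gripper_width: 0.0643
```

Emit:
play_rows(series=[{"travel":[0,0,-0.03],"spin":0},{"travel":[0,0,-0.1],"spin":0},{"travel":[0,0,-0.2],"spin":0},{"travel":[0,0.05,-0.25],"spin":0},{"travel":[0,0.2,-0.25],"spin":0}])

```text
clock: 27.55
ee_pos: [0.5277, 0.2532, 0.1861]
ee_rot: [3.129, 0.208, 0.012]
ft_force: [0.5, 0.3, -0.8]
gripper_width: 0.0639
```

Emit:
play_rows(series=[{"travel":[-0.1,0.1,0],"spin":0},{"travel":[-0.15,0.2,0],"spin":0},{"travel":[-0.15,0.35,0],"spin":0},{"travel":[-0.15,0.4,0],"spin":0},{"travel":[-0.15,0.4,0],"spin":0}])

```text
clock: 28.18
ee_pos: [0.4705, 0.0004, 0.1882]
ee_rot: [3.129, 0.203, 0.015]
ft_force: [0.8, 0.5, -0.5]
gripper_width: 0.0643
```

Emit:
play_rows(series=[{"travel":[0,0,0],"spin":0},{"travel":[0,0,0],"spin":0}])

```text
clock: 28.42
ee_pos: [0.4706, 0.0013, 0.1886]
ee_rot: [3.129, 0.204, 0.016]
ft_force: [-0.3, -0.6, -0.3]
gripper_width: 0.0639
```

```bash
python3 - <<'E'
from h import *
f=grab('top','topE'); g=grab('scene','scE'); crop(f,70,200,145,255,5.5,'topE1'); crop(g,250,380,60,180,5,'scE1')
crop(f,255,425,120,270,4.7,'topE2')
E
python3 go.py .5 0 .3
```

```text
t 28.52 at [0.4705 0.0016 0.1883] az 7.5 tilt -0.9999 w 0.0641 F [-0.4  0.2  0.4] j6 -0.25
travel [0.0501, 0.0102, -0.1857] spin 0 rows 1.8
```

View pics/topE1.png

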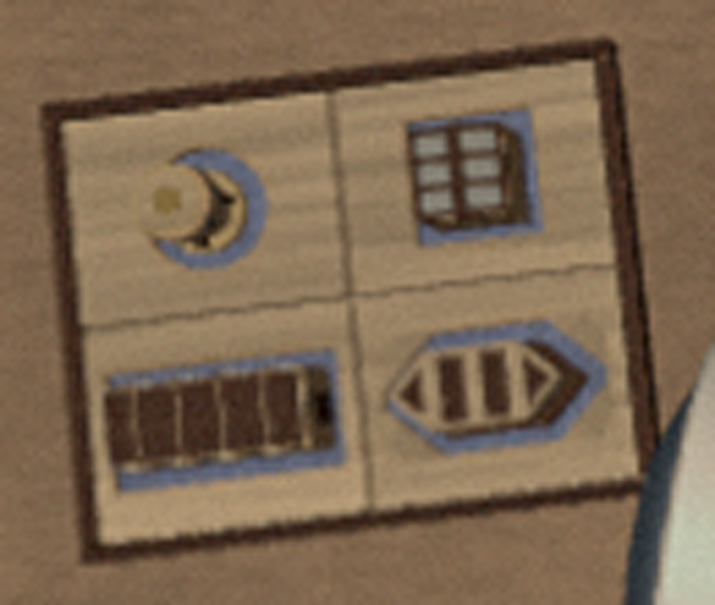

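View pics/scE1.png

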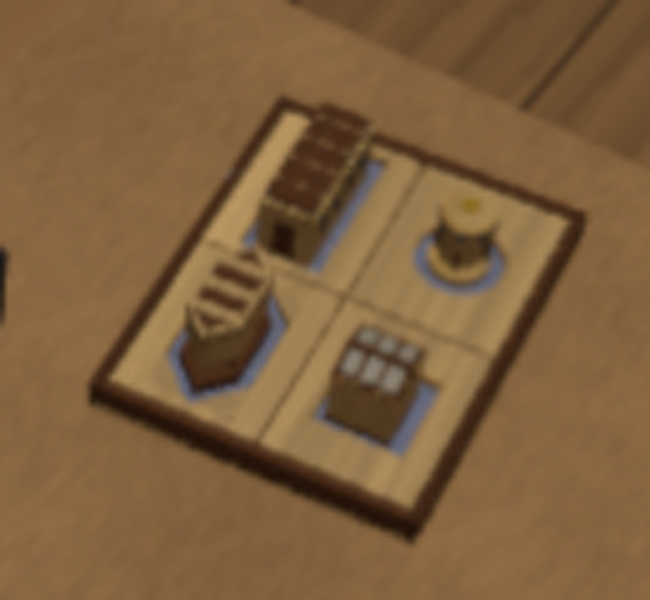

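View pics/topE2.png

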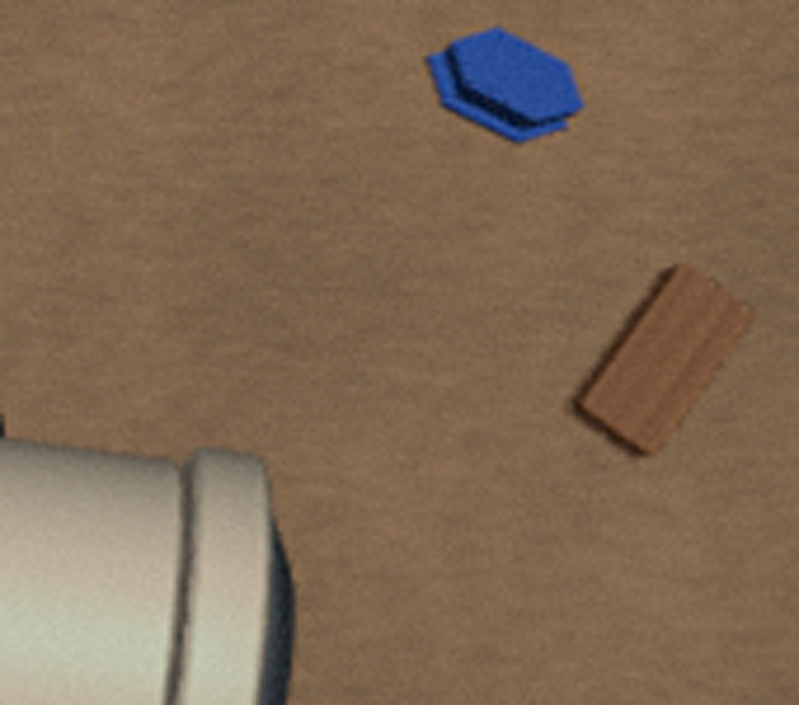

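```bash
python3 - <<'E'
from h import *
f=grab('top'); g=grab('scene'); w=grab('wrist','wE')
o=lambda q:(np.array(q,float)+.5)/5.5-.5+[70,145]
for n,q,z,t in [('cap',(167,201),.063,(.607,.3585)),('boat',(476,380),.063,(.528,.228)),('cabinroof',(203,415),.063,(.513,.3455)),('sky',(458,172),.063,(.6205,.239))]:
    p=plane(f,[o(q)],z)[0][:2]; print(n,p.round(4),'off mm',((p-t)*1e3).round(1))
crop(g,170,270,160,230,6,'scE2'); crop(g,115,275,165,325,3.7,'scE3')
print(proj(w,[[.456,-.0702,.044]]))
E
```

```text
cap [0.6042 0.3583] off mm [-2.8 -0.2]
boat [0.5296 0.2265] off mm [ 1.6 -1.5]
cabinroof [0.514  0.3398] off mm [ 1.  -5.7]
sky [0.6179 0.2367] off mm [-2.6 -2.3]
[[232.26746311 236.70123525]]
```

View pics/scE3.png

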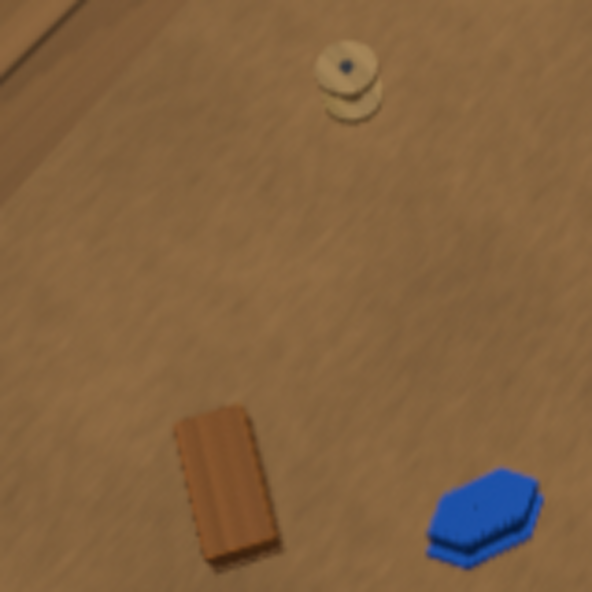

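View pics/wE.png

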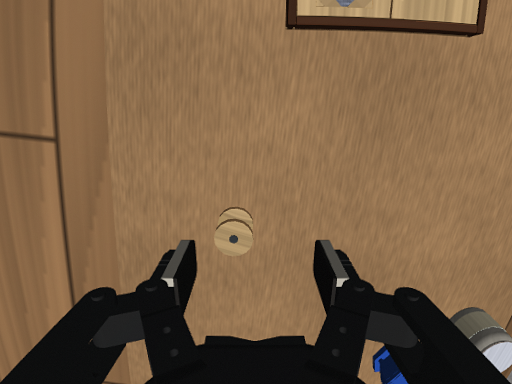

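Spool (346,67 in the scene crop) and sanding block (228,485) are at the same pixels as at the start, and all fittings are within 6 mm of their pocket middles. Handing in.

```bash
python3 -c "
from bench import manip
print(manip.hand_in()); print(manip.get_state()['clock'])"
```

```text
the job is handed in; nothing more can be done
None
the job is handed in; nothing more can be done
```

I placed the capstan, skylight, boat and cabin, in that order, in their own pockets and handed the job in at about 29 s. The hand-in reported no verdict.

- **Fittings:** In the last top and scene pictures all four stand upright. Measured from the top picture, they are off their pocket middles by about 3 mm (capstan), 3.5 mm (skylight), 2 mm (boat) and 6 mm (cabin), against the 16 mm allowed. The cabin figure is the least certain, because its roof edge is hard to pick out.
- **Seating height:** I did not measure it directly. I released each fitting about 1 mm or less above the pocket floor, going by the tool height.
- **Spool and sanding block:** Both show at the same pixels in the scene picture as at the start, and the spool is within about 3 px of its predicted place in the wrist picture.
- **Forces and robot:** The highest wrist force I saw was about 13 N, at grip closing, and the arm was clear of everything at hand-in.
- **Disagreements:** Close-up wrist views differed from the top view by 1 to 4 mm, within or close to the calibration error, and I corrected for this when placing. No check failed.

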